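Close the flip-up stage of a specular microscope and load a cornea vial

TASK

The lens of the specular microscope has been cleaned and its spring-raised stage still stands open. Press the stage down by its blue front pad until it lies level and its catch holds it by itself; then stand the white-capped vial in the round holder on the stage for viewing. Keep the vial upright and set it down rather than dropping it, keep your fingers off the stage's glass window, and leave the other vials and the forceps where they are.

Things in the scene. Friction and masses are not known exactly. Their poses are not given: they have to be found in the camera images.
- press_pad (a point): Middle of the top face of the blue thumb pad (30 x 120 mm) on the front edge of the black flip-up stage of the white microscope. It moves with the stage. Axes: x along the plate from the pad to the hinge, y along the hinge pin, z out of the plate's top. The hinge axis is 178 mm along +x and 8 mm along -z from here. Pad top is 216 mm above the bench when level, about 281 mm when open.
- stage (a joint): Stage angle, rad: 0 level, positive front edge up. It rests open at 0.38; rubber stops end it at about -0.01. Hinge springs resist with about 4 N at the pad when open, 9 N near level, plus 2 to 5 N over the last 15 mm while the catch is pushed aside. Pressed to the end (0 or just below) the catch snaps over; let go, it then stays at about 0.006. Not latched, it springs open.
- catch (a joint): Spring bolt of the stage's catch, under the stage's front, m: 0 fully out (its rest place, also when hooked over the stage's brass roller), up to 0.013 when the roller pushes it back. Works by itself as the stage is pressed home.
- holder (a point): Centre of the upper face of the round glass window in mid-stage, 90 mm behind the pad's middle and 3 mm lower; same axes as the pad. Around it stands an aluminium centring ring: 52 mm bore, 68 mm outside, 12 mm high above the glass; the vial stands inside it on the glass, which is 213 mm above the bench when level. Fingers must not touch the glass.
- vial_white_center (a point): Centre (half-way up) of the white-capped vial to be viewed: 64 mm tall, 0.05 to 0.1 kg, standing upright on the tray. Lower 28 mm is a clear base 42 mm across, upper 36 mm a ribbed white cap 37 mm across: grip the cap, whose middle is 14 mm above this point. z axis up along the vial.
- vial_white: The same white-capped vial; origin at the centre of its foot, z up.
- vial_blue_center (a point): Centre of a like vial with a blue cap, on the tray; a bystander.
- vial_amber_center (a point): Centre of a like vial with an orange cap, on the tray; a bystander.
- tray: Flat steel tray, 180 x 300 mm, rim 12 mm high, fixed, floor 3 mm above the bench; origin under its centre. Three vials stand in a row along its y axis, about 88 mm apart, some 25 mm to +x of its middle, in any order. It lies on one side of the robot's x axis and the microscope (casing 300 mm deep, 200 wide, 160 high, fixed) on the other, either way round.
- forceps: Steel forceps, 120 mm long and 8 mm high, lying along the tray's front (-x) edge; a bystander.
Mind the look-alikes: they are no part of the job. There is more than one size of the vial_white; the job needs the middle-sized.

How it is judged:
By the outcome, as a careful person would: the job done as asked, in the order asked, and still so for the second after the job is handed in, with the robot touching nothing.
It also fails if it takes over 64 s, if anything falls off the work surface, if the arm or the gripper's body presses on something with over 40 N, if the wrist force passes 120 N, or if a joint passes its speed limit or range.

ROBOT

A 6-joint arm with a two-finger parallel gripper is mounted at the origin on the work surface. World frame = base frame: x ahead of the robot, y to its left, z up, the work surface at z = 0. Lengths are in m, angles in rad, forces in N, time in s.
With the tool pointing down it reaches from about 0.35 to 0.95 m from the base axis. Payload 17.4 kg.
Tool frame: the origin (TCP) lies on the centre line of the jaws, within the pads' length; the fingertips stand 8 mm ahead of it and the grasp point (between the pads) lies 11 mm behind it; z points along the fingers, x is the direction in which the jaws open and shut, and the axes are right-handed (so a half turn about z gives the same grasp; the last joint's range is limited). The gripper opens to 93 mm and grips with 3 to 60 N. Pads are 15 mm wide; open, the fingers measure 128 mm over their backs; the gripper's body (75 mm by 188 mm) begins 65 mm behind the grasp point.
Start: joints at [1.144, 0.116, 1.442, -0, 1.584, -0.038], TCP at [0.256, 0.625, 0.227] pointing down, gripper open.
Joint ranges: [-2.83, 2.83], [-0.83, 2.19], [0.07, 2.5], [-1.14, 4.28], [0.01, 3], [-2.97, 2.97]. Speed limits (rad/s): [1.89, 1.89, 2.22, 3.14, 3.14, 3.14].

INTERFACE

Orientations are given as a rotation vector (axis times angle).
In Python, from plant import robot gives the robot as it stands. The module is installed in compiled form; this text tells all that it offers. Calls block until the motion is done:
- robot.reach(position, orientation): joint-space move of the TCP to a pose.
- robot.move_straight(position, rot=None, max_speed=0.15, until_force=None): straight line of the TCP; rot=None keeps the orientation; max_speed is the mean speed in m/s. With until_force (N) it stops when the force on the tool has changed by that much, and returns True; else False.
- robot.goto_joints(angles): joint-space move.
- robot.move_gripper(opening): opening from 0.0 (shut) to 1.0 (fully open); the grip force is fixed at half the most; returns when the fingers have stopped.
- robot.wait(seconds).
- robot.solve_ik(position, orientation): joint angles nearest the present ones, or None.
- robot.sense(): the state.
- robot.grab_frame(name): name is "scene" or "top"; returns (picture, depth): 384x512x3 uint8, red, green, blue; 384x512 float32, m along the optical axis (not along the pixel's ray), 0 where there is no reading.
- robot.calibration(name): a dict with "mtx" (3x3 intrinsics, pixels), "origin" and "attitude" of the camera in the world. Camera axes: x right, y down, z forward; pixel columns grow to the right and rows downward; lengths in m; the calibration is good to about 2 mm. A picture is of the moment at which its call begins. calibration takes no time and is no camera call.
A pose or a line that the arm cannot do raises robot.IKError and nothing moves.
- robot.close_job(): hands the job in, once; it reports no verdict.
The state is a dict: "t": time; "q": joint angles; "qd": joint speeds; "effort": joint torques, N m; "eef_pos": TCP position; "eef_rot": TCP orientation; "ft_force": force on the tool from outside, world axes, zero at the start; "ft_torque": the same for the moment, N m; "finger_gap": opening from 0.0 (shut) to 1.0 (fully open).
Only numpy, scipy, OpenCV 4.12 (cv2) and the standard library are available. Lean on these libraries where they do the work, as an engineer would, in place of code of your own. Each camera call takes 0.05 s, during which the arm holds its last target.

## Working session

There is one attempt and no reset: what is moved stays moved. The work goes in short steps, each a Python script; the robot and the scene stay as the last script left them, time stands still between calls to the robot, and variables do not carry over. Pictures are saved under pics/ and viewed, and the job is handed in when it is done.

```bash
mkdir -p pics; cat > h.py <<'E'
import numpy as np, cv2
from scipy.spatial.transform import Rotation as R
from plant import robot
def cloud(name,d):
    c=robot.calibration(name);K=np.array(c["mtx"]);A=np.array(c["attitude"])
    if A.shape!=(3,3): A=R.from_rotvec(A).as_matrix() if A.size==3 else R.from_quat(A).as_matrix()
    v,u=np.mgrid[:d.shape[0],:d.shape[1]]
    P=np.stack([(u-K[0,2])/K[0,0]*d,(v-K[1,2])/K[1,1]*d,d],-1)
    return P@A.T+np.array(c["origin"])
def snap(tag):
    o={}
    for n in("scene","top"):
        im,d=robot.grab_frame(n);cv2.imwrite(f"pics/{tag}_{n}.png",im[:,:,::-1]);np.savez(f"{tag}_{n}.npz",im=im,d=d,P=cloud(n,d));o[n]=(im,d,cloud(n,d))
    return o
E
python3 - <<'E'
from h import *
for n in("scene","top"): print(robot.calibration(n))
snap("a"); s=robot.sense(); print(s)
E
```

```text
{'mtx': array([[452.53391647,   0.        , 249.24887332],
       [  0.        , 452.53391647, 187.55239436],
       [  0.        ,   0.        ,   1.        ]]), 'origin': array([0.91070968, 0.73195552, 0.73564408]), 'attitude': array([-0.64122472, -2.52659674,  1.3321068 ])}
{'mtx': array([[396.46762878,   0.        , 262.0397175 ],
       [  0.        , 396.46762878, 190.59797039],
       [  0.        ,   0.        ,   1.        ]]), 'origin': array([ 0.4557965 , -0.00339413,  1.13171342]), 'attitude': array([-2.13906326,  2.17443423, -0.09585758])}
{'t': 0.1, 'q': array([ 1.14421154e+00,  1.16423114e-01,  1.44220965e+00, -7.75071279e-07,
        1.58400875e+00, -3.78154600e-02]), 'qd': array([ 1.15555920e-04, -7.59812921e-04, -1.42819440e-03,  9.63556545e-05,
       -1.66178115e-04, -2.26654310e-03]), 'effort': array([ 1.98090020e-03, -7.22896385e+01, -6.23862505e+01,  7.81434774e-02,
        2.26849137e-02, -6.43074100e-05]), 'eef_pos': array([0.25580073, 0.62445419, 0.22598211]), 'eef_rot': array([ 2.60824593e+00,  1.75019691e+00, -1.40093221e-03]), 'ft_force': array([-0.54366977, -0.33205238,  0.26683794]), 'ft_torque': array([-0.00581765, -0.01886787, -0.02874816]), 'finger_gap': 1.0017920389093138}
```

View pics/a_scene.png

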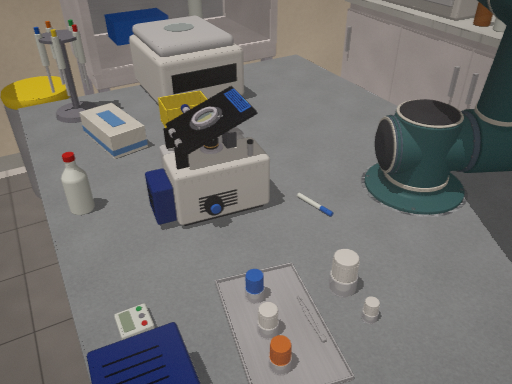

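View pics/a_top.png

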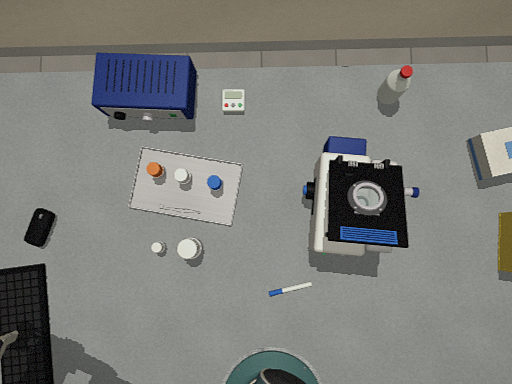

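Candidates for the white-capped vial:
- The vial in the middle of the tray, at scene (267,318) and top (182,175).
- A large white jar off the tray, at scene (345,270) and top (189,248).
- A small white vial off the tray, at scene (371,308) and top (158,247).

The description (middle-sized, on the tray, between orange and blue) picks the first. I'll check it in a crop and measure.

```bash
python3 - <<'E'
from h import *
a=np.load("a_top.npz");b=np.load("a_scene.npz")
c1=cv2.resize(a["im"][140:265,120:250],None,fx=3,fy=3,interpolation=cv2.INTER_CUBIC)
c2=cv2.resize(a["im"][140:265,295:425],None,fx=3,fy=3,interpolation=cv2.INTER_CUBIC)
cv2.imwrite("pics/crop1.png",np.hstack([c1,c2])[:,:,::-1])
P=a["P"]
def cap(u,v,r=14):
    p=P[v-r:v+r,u-r:u+r].reshape(-1,3);zt=np.percentile(p[:,2],97)
    m=p[p[:,2]>zt-.006]; (cx,cy),rad=cv2.minEnclosingCircle(m[:,:2].astype(np.float32)*1000)
    print(u,v,"ztop",zt.round(4),"c",np.median(m,0).round(4),cx,cy,"r mm",rad,len(m))
for u,v in((182,175),(154,170),(214,183),(189,248),(158,247)): cap(u,v)
# stage plane & pad
im=a["im"].astype(int)
m=(im[...,2]>150)&(im[...,0]<90); sub=np.zeros_like(m);sub[222:250,330:405]=1;m&=sub
# blue pad
print("pad n",m.sum(),P[m].mean(0),P[m].min(0),P[m].max(0))
rect=cv2.minAreaRect((P[m][:,:2]*1000).astype(np.float32));print(rect)
# stage dark pixels plane
g=np.zeros_like(m);g[165:248,328:405]=1
d=g&(im.max(-1)<60)&(P[...,2]>.2); q=P[d]
for _ in range(5):
    c=np.median(q,0) if 0 else q.mean(0); n=np.linalg.svd(q-c,full_matrices=False)[2][2]; n*=np.sign(n[2]); q=q[abs((q-c)@n)<.006]
print("plane",c,n,len(q),"tilt",np.arccos(n[2]))
rect=cv2.minAreaRect((q[:,:2]*1000).astype(np.float32));print(rect)
# tray
for (u,v) in((143,149),(241,163),(232,224),(131,207)): print(u,v,P[v,u].round(3))
E
```

```text
182 175 ztop 0.0681 c [0.6206 0.2368 0.066 ] 620.1273193359375 238.0401611328125 r mm 18.601261138916016 139
154 170 ztop 0.0684 c [0.6387 0.3135 0.0664] 552.8883056640625 161.84288024902344 r mm 191.6510772705078 134
214 183 ztop 0.068 c [0.5997 0.1465 0.0664] 534.9962158203125 77.05284881591797 r mm 112.89082336425781 141
189 248 ztop 0.0924 c [0.4212 0.2138 0.0897] 436.21112060546875 117.24400329589844 r mm 122.21772766113281 291
158 247 ztop 0.0495 c [0.4242 0.3053 0.0481] 437.31561279296875 157.4284210205078 r mm 161.88104248046875 87
pad n 393 [ 0.44953303 -0.2108811   0.28792069] [ 0.4318485  -0.27193956  0.27360291] [ 0.46945987 -0.00339413  1.13171342]
((457.1195373535156, -138.0682830810547), (267.9158630371094, 27.86663818359375), 84.62469482421875)
plane [ 0.52872731 -0.2206026   0.2463624 ] [ 0.42160747 -0.07192434  0.90392148] 457 tilt 0.44194505721360466
((531.0921630859375, -215.979248046875), (192.07009887695312, 34.7010383605957), 58.54623031616211)
143 149 [0.706 0.362 0.004]
241 163 [0.658 0.076 0.011]
232 224 [0.484 0.104 0.002]
131 207 [0.537 0.39  0.014]
```

View pics/crop1.png

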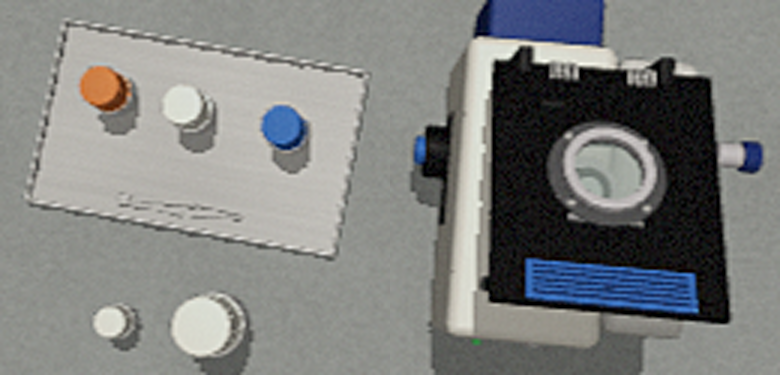

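The crop shows the white vial on the tray, at crop (187,105), between orange and blue. Its cap is about 37 mm across and its top is at z = 0.067, so it matches. The other two white ones have tops at 0.092 and 0.049. Next I'll refine the pad and plane fits, using valid depth only.

```bash
python3 - <<'E'
from h import *
for name,win in(("top",(222,250,330,405)),("scene",(84,116,215,260))):
    a=np.load(f"a_{name}.npz");P=a["P"];im=a["im"].astype(int);ok=a["d"]>0
    w=np.zeros(ok.shape,bool);w[win[0]:win[1],win[2]:win[3]]=1
    m=w&ok&(im[...,2]>im[...,0]+60)&(P[...,2]>.24)&(P[...,2]<.31)
    p=P[m];rect=cv2.minAreaRect((p[:,:2]*1000).astype(np.float32));print(name,m.sum(),p.mean(0).round(4),np.median(p,0).round(4),rect)
    mm=w&(im[...,2]>im[...,0]+60); ys,xs=np.nonzero(mm); print("pix",mm.sum(),xs.mean(),ys.mean(),cv2.minAreaRect(np.c_[xs,ys].astype(np.float32)))
a=np.load("a_top.npz");P=a["P"];im=a["im"].astype(int);ok=a["d"]>0
g=np.zeros(ok.shape,bool);g[168:246,332:402]=1
d=g&ok&(im.max(-1)<60)&(P[...,2]>.18)&(P[...,2]<.31);q=P[d]
for _ in range(15):
    A=np.c_[q[:,:2],np.ones(len(q))];s=np.linalg.lstsq(A,q[:,2],rcond=None)[0];r=q[:,2]-A@s;q=q[abs(r)<max(.005,2*r.std()) ] if _<14 else q
print(s,len(q),"tilt",np.arctan(np.hypot(*s[:2])),"dir up",np.degrees(np.arctan2(s[1],s[0])),r.std())
print("z at pad",s@[.449,-.2135,1])
# ring: bright pixels above stage
for (u,v) in((368,197),):
  gg=np.zeros(ok.shape,bool);gg[178:216,345:390]=1
  k=gg&ok&(im.min(-1)>150)&(P[...,2]>.22);ys,xs=np.nonzero(k);print("ring",cv2.minEnclosingCircle(np.c_[xs,ys].astype(np.float32)),np.median(P[k],0),k.sum(), cv2.fitEllipse(cv2.convexHull(np.c_[xs,ys].astype(np.float32))))
for n,cs in dict(am=(154,170),w=(182,175),bl=(214,183)).items():
    u,v=cs;p=P[v-14:v+14,u-14:u+14][ok[v-14:v+14,u-14:u+14]];t=p[(p[:,2]>.062)&(p[:,2]<.075)];print(n,cv2.minEnclosingCircle((t[:,:2]*1000).astype(np.float32)),t.mean(0))
E
```

```text
top 752 [ 0.4499 -0.2112  0.2814] [ 0.4498 -0.2109  0.2815] ((449.9386901855469, -212.0181121826172), (120.18118286132812, 28.069116592407227), 83.85585021972656)
pix 755 368.06754966887416 234.81721854304635 ((368.46771240234375, 234.848876953125), (58.324588775634766, 13.147464752197266), 5.290081024169922)
scene 302 [ 0.4518 -0.2071  0.2792] [ 0.4518 -0.2061  0.2793] ((450.5958251953125, -213.01239013671875), (128.82687377929688, 28.49307632446289), 83.83242797851562)
pix 303 236.96369636963698 100.0 ((236.50003051757812, 100.00001525878906), (27.577163696289062, 12.020814895629883), 45.0)
[-0.39579644  0.04199233  0.46497651] 3377 tilt 0.3787964224096451 dir up 173.9438151496757 0.0015522510271568112
z at pad 0.27829854960291794
ring ((367.5, 197.0), 18.062490463256836) [ 0.53558288 -0.22370372  0.24840753] 489 ((367.4970397949219, 196.86233520507812), (29.92822265625, 33.170963287353516), 117.03903198242188)
am ((638.7027587890625, 313.7964782714844), 18.027984619140625) [0.63877217 0.31371769 0.06626271]
w ((620.1273193359375, 238.0402069091797), 18.60125732421875) [0.61965601 0.23697306 0.06624394]
bl ((599.329833984375, 146.92440795898438), 18.244041442871094) [0.59963106 0.14685556 0.06642093]
```

Pad middle is at (0.450,-0.212,0.281) with stage yaw about -6°. When level, the pad should be at (0.434,-0.210,0.216). Now the press, with shut fingers and the jaw axis along the pad.

```bash
cat >> h.py <<'E'
def down(xdir):
    x=np.array([xdir[0],xdir[1],0.]);x/=np.linalg.norm(x);z=np.array([0,0,-1.]);return R.from_matrix(np.c_[x,np.cross(z,x),z]).as_rotvec()
def best(pos,xdir):
    c=[]
    for s in(1,-1):
        o=down(s*np.array(xdir));q=robot.solve_ik(pos,o)
        if q is not None: c.append((abs(q[5]),o,q))
    return min(c,key=lambda t:t[0])
def st(m=""):
    s=robot.sense();print(m,"t",round(s["t"],2),"p",s["eef_pos"].round(4),"F",s["ft_force"].round(1),"gap",round(s["finger_gap"],3))
X=np.array([.9943,-.1066]);Y=np.array([.1066,.9943])
E
python3 - <<'E'
from h import *
robot.move_gripper(0.0);st()
p=robot.sense()["eef_pos"];robot.move_straight([p[0],p[1],.36],max_speed=.3)
t=np.array([.4499-.002,-.212,.36]);_,o,q=best(t,Y);print(q)
robot.reach(t,o);st()
robot.move_straight([t[0],t[1],.305],max_speed=.15);st("above")
r=robot.move_straight([t[0],t[1],.275],max_speed=.03,until_force=2.5);st(f"contact {r}")
E
```

```text
t 1.55 p [0.2559 0.6246 0.2267] F [ 0.1 -0.3  1. ] gap 0.009
[-4.93558572e-01 -2.78224965e-01  1.59879622e+00 -8.88178420e-16
  1.82102140e+00  1.18404090e+00]
 t 5.15 p [ 0.4482 -0.2116  0.36  ] F [-0.1 -0.2 -0.3] gap 0.005
above t 5.67 p [ 0.448  -0.2119  0.3056] F [0.5 0.1 0.3] gap 0.007
contact True t 6.22 p [ 0.4478 -0.212   0.2917] F [ 1.8 -1.1  3.6] gap 0.004
```

```bash
python3 - <<'E'
from h import *
pl=np.array([.4343,-.2103]);p0=np.array([.4478,-.212])
r=robot.move_straight([*(p0*.25+pl*.75),.240],max_speed=.06,until_force=30);st(f"mid {r}")
z=.240
for z in(.232,.228,.225,.223,.221):
    r=robot.move_straight([*pl,z],max_speed=.03,until_force=25);st(f"{z} {r}")
    if r or robot.sense()["ft_force"][2]>28: break
E
```

```text
mid False t 7.26 p [ 0.4377 -0.2109  0.2408] F [-1.4 -1.   7.8] gap 0.006
0.232 False t 7.7 p [ 0.4358 -0.2107  0.2341] F [10.8 -2.1 13.2] gap 0.0
0.228 False t 7.98 p [ 0.435  -0.2105  0.2288] F [ 5.  -0.3  6.2] gap 0.006
0.225 False t 8.23 p [ 0.4347 -0.2104  0.2255] F [ 3.5 -0.8  4.1] gap 0.006
0.223 False t 8.48 p [ 0.4347 -0.2104  0.2238] F [ 2.4 -0.1  8.7] gap 0.008
0.221 False t 8.73 p [ 0.4346 -0.2104  0.2226] F [-1.5  1.3 14.6] gap 0.006
```

```bash
python3 - <<'E'
from h import *
robot.move_straight([.4343,-.2103,.2195],max_speed=.02,until_force=15);st()
robot.wait(.3);st()
robot.move_straight([.4343,-.2103,.245],max_speed=.05);st("up")
robot.move_straight([.4343,-.2103,.36],max_speed=.3)
_,o,q=best([.46,.15,.36],[.973,-.23]);print(q)
robot.reach([.46,.15,.36],o);robot.move_gripper(1.0);st()
snap("b")
E
```

```text
t 8.98 p [ 0.4347 -0.2105  0.2222] F [-4.3  3.5 24.7] gap 0.004
 t 9.28 p [ 0.4347 -0.2105  0.2222] F [-4.7  3.5 24.9] gap 0.005
up t 9.94 p [ 0.4342 -0.2103  0.2446] F [ 0.5 -0.8  0.2] gap 0.003
[ 2.62486769e-01 -3.03883823e-01  1.61900401e+00 -4.44089210e-16
  1.82647247e+00  4.94608304e-01]
 t 13.3 p [0.46 0.15 0.36] F [-0.4  0.5  0. ] gap 1.003
```

View pics/b_scene.png

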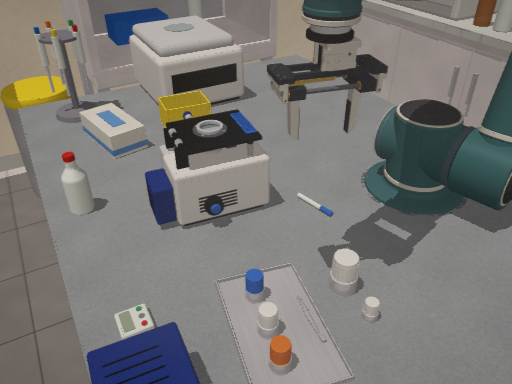

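View pics/b_top.png

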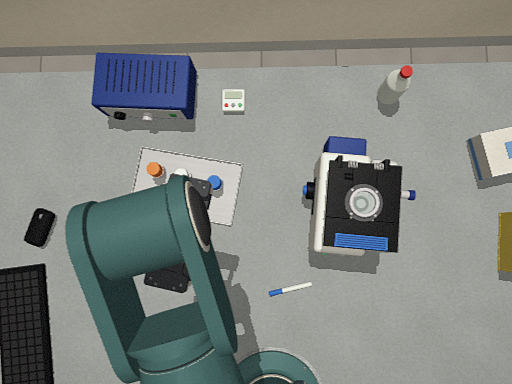

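The stage lies level and holds by itself: pad at top (361,242), ring at top (364,202). Next I'll measure both and pick the vial.

```bash
cat > meas.py <<'E'
from h import *
def meas(tag):
    a=np.load(f"{tag}_top.npz");P=a["P"];im=a["im"].astype(int);ok=a["d"]>0
    w=np.zeros(ok.shape,bool);w[230:255,325:400]=1
    m=w&ok&(im[...,2]>im[...,0]+60)&(P[...,2]>.19)&(P[...,2]<.31);p=P[m];r=cv2.minAreaRect((p[:,:2]*1000).astype(np.float32));print("pad",p.mean(0).round(4),r)
    w[:]=0;w[180:225,340:388]=1
    m=w&ok&(P[...,2]>.219)&(P[...,2]<.232);p=P[m]
    (c,rad)=cv2.minEnclosingCircle((p[:,:2]*1000).astype(np.float32));print("ring",c,rad,p[:,2].mean(),len(p))
E
python3 - <<'E'
from meas import *
meas("b")
v=np.array([.6199,.2375]);o=robot.sense()["eef_rot"]
robot.reach([*v,.16],o)
robot.move_straight([*v,.044],max_speed=.1);st("at")
robot.move_gripper(0.0);st("grip")
robot.move_straight([*v,.06],max_speed=.05)
robot.move_straight([*v,.33],max_speed=.2);st("lift")
im,d=robot.grab_frame("scene");cv2.imwrite("pics/c.png",im[:,:,::-1])
E
```

```text
pad [ 0.4347 -0.2097  0.2169] ((434.78863525390625, -209.66827392578125), (121.0255126953125, 30.28480339050293), 83.9057388305664)
ring (524.406982421875, -219.5299835205078) 42.29521942138672 0.22436072907954083 329
at t 15.76 p [0.6203 0.2376 0.0448] F [-0.8  0.3  0.3] gap 1.0
grip t 16.68 p [0.6199 0.2375 0.044 ] F [ 0.3 -0.  -0.8] gap 0.397
lift t 18.64 p [0.6197 0.2374 0.3287] F [ 0.5 -0.2 -1. ] gap 0.393
```

View pics/c.png

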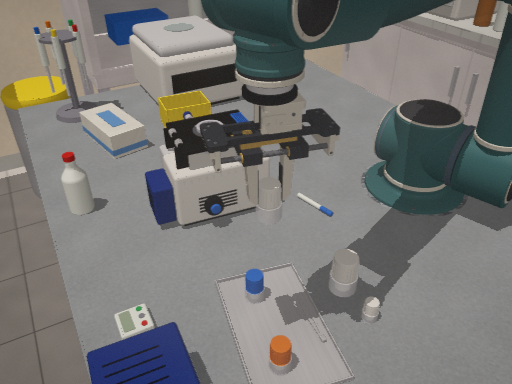

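The vial is held upright at scene (268,205) with a gap of 36.6 mm, and the other vials are undisturbed. Pad offset and ring fit agree on the holder at (0.524,-0.219). Moving there and lowering.

```bash
python3 - <<'E'
from h import *
h=np.array([.5243,-.2194])
cs=[best([*h,.33],d) for d in(X,Y)];q6=robot.sense()["q"][5];_,o,q=min(cs,key=lambda c:abs(c[2][5]-q6));print(q)
robot.reach([*h,.33],o);st()
robot.move_straight([*h,.275],max_speed=.1);robot.wait(.2);st("above")
o=snap("d")
E
python3 - <<'E'
import cv2
a=cv2.imread("pics/d_scene.png")[60:240,130:310];cv2.imwrite("pics/d_crop.png",cv2.resize(a,None,fx=3,fy=3,interpolation=cv2.INTER_CUBIC))
E
```

```text
[-4.41201931e-01 -1.24503289e-01  1.51586270e+00 -8.88178420e-16
  1.75023325e+00  1.23639754e+00]
 t 20.4 p [ 0.5247 -0.2187  0.3299] F [-0.6 -0.5 -1.2] gap 0.395
above t 21.3 p [ 0.5245 -0.2195  0.2757] F [-0.2 -0.5 -0.4] gap 0.392
```

View pics/d_crop.png

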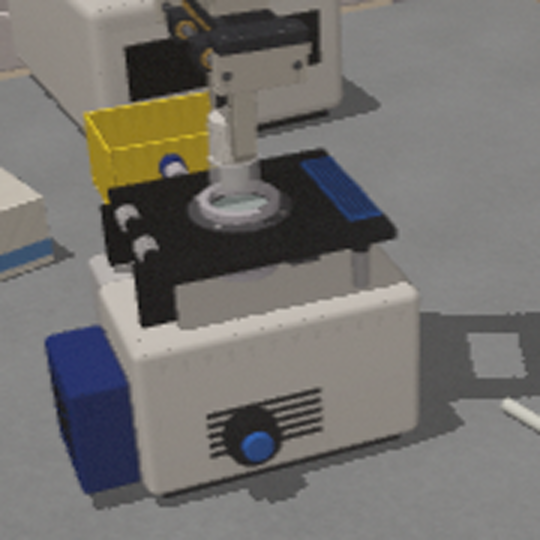

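The vial hangs upright, centred over the ring (crop (235,180) against ring (238,203)). Lowering to contact.

```bash
python3 - <<'E'
from h import *
h=np.array([.5243,-.2194])
r=robot.move_straight([*h,.2575],max_speed=.05,until_force=4);st(f"low {r}")
if not r:
    r=robot.move_straight([*h,.2515],max_speed=.012,until_force=2.5);st(f"down {r}")
E
```

```text
low False t 21.9 p [ 0.5242 -0.2194  0.2572] F [ 0.1  0.4 -0.5] gap 0.398
down True t 22.27 p [ 0.5245 -0.2195  0.2546] F [-0.5 -0.2  5.3] gap 0.392
```

```bash
python3 - <<'E'
from h import *
st();robot.move_gripper(0.6);st()
robot.move_gripper(0.9)
robot.move_straight([.5243,-.2194,.36],max_speed=.1);st()
robot.reach([.35,.15,.40],robot.sense()["eef_rot"]);st()
snap("e")
a=cv2.imread("pics/e_scene.png")[60:240,130:310];b=cv2.imread("pics/e_top.png")[130:270,290:430]
cv2.imwrite("pics/e_crop.png",np.hstack([cv2.resize(a,(390,390),interpolation=cv2.INTER_CUBIC),cv2.resize(b,(390,390),interpolation=cv2.INTER_CUBIC)]))
from meas import meas
meas("e")
f=np.load("e_top.npz");P=f["P"][170:230,335:395].reshape(-1,3);t=P[(P[:,2]>.255)&(P[:,2]<.31)];print("cap",t.mean(0),t[:,2].std(),cv2.minEnclosingCircle((t[:,:2]*1000).astype(np.float32)))
E
```

```text
t 22.27 p [ 0.5245 -0.2195  0.2546] F [-0.5 -0.2  5.3] gap 0.392
 t 22.82 p [ 0.5242 -0.2194  0.2537] F [ 0.5 -0.5  0. ] gap 0.6
 t 24.7 p [ 0.5242 -0.2194  0.3592] F [ 0.1  0.4 -0. ] gap 0.901
 t 26.22 p [0.3505 0.1496 0.3998] F [-0.8  0.5 -0.5] gap 0.902
pad [ 0.4349 -0.2096  0.2169] ((434.88433837890625, -209.98245239257812), (121.04429626464844, 30.082401275634766), 83.99490356445312)
ring (515.9411010742188, -222.9102020263672) 46.252685546875 0.22455005377351664 289
cap [ 0.52636792 -0.21850877  0.2753716 ] 0.0046796055620894235 ((526.8029174804688, -220.15066528320312), 18.972972869873047)
```

View pics/e_crop.png

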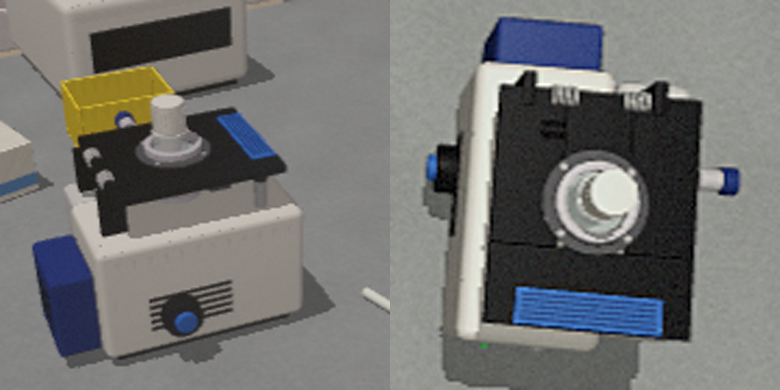

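View pics/e_scene.png

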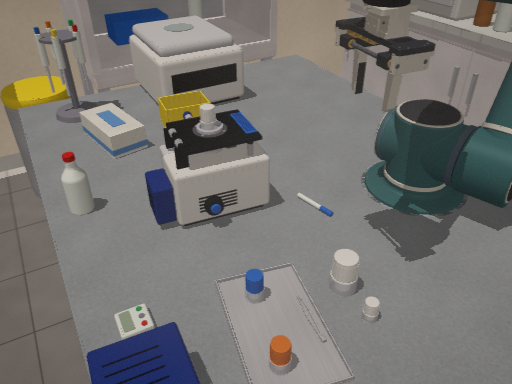

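The vial stands upright inside the ring (scene (207,117)), with its cap centre about 2 mm from the ring centre and its top at about 0.277. The stage is level and the bystanders are in place. Handing in.

```bash
python3 - <<'E'
from h import *
robot.close_job()
E
```

```text
the job is handed in; nothing more can be done
```

The stage is pressed down and held by its catch, and the middle-sized white-capped vial stands upright in the round holder. I handed the job in at about 26 s.

- **Stage:** I pressed the blue pad with shut fingers, peaking at about 25 N. After I let go, the pad stayed at 0.217 m in both later pictures.
- **Vial:** I gripped it by the cap and lowered it until it touched the glass; the force read 5 N at contact. I then opened the fingers and backed away.
- **Last checks:** The cap centre was about 2 mm from the holder centre, and the fingers stayed about 30 mm above the glass. The other vials and the forceps looked unmoved, and the arm was clear of everything.
- **A check that disagreed:** The last automatic ring fit came out 8 mm off with too large a radius. I put that down to the vial's own pixels getting into the fit and used the earlier, clean ring measurement, which matched the pad geometry.

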